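# Load a full strapping roll on the banknote banding machine

## Robot

A 6-joint arm with a two-finger parallel gripper is mounted at the origin on the work surface. World frame = base frame: x ahead of the robot, y to its left, z up, the work surface at z = 0. Lengths are in m, angles in degrees, forces in N, time in s.
With the tool pointing down it reaches from about 0.25 to 0.725 m from the base axis. Payload 9.7 kg.
Tool frame: the origin (TCP) lies at the very end of the fingers, on their centre line; the grasp point (between the pads) lies 19 mm behind it; y points along the fingers, x is the direction in which the jaws open and shut, and the axes are right-handed (so a half turn about y gives the same grasp; the last joint's range is limited). The gripper opens to 85 mm and grips with 20 to 120 N. Pads are 22 mm wide; open, the fingers measure 114 mm over their backs; the gripper's body (76 mm by 85 mm) begins 54 mm behind the grasp point. The pads swing forward as they close: fully open they stand 13 mm farther back than shut.
Start: joints at [67.265, 4.979, 10.078, 95.1, 0, 90], TCP at [0.213, 0.507, 0.231] pointing down, gripper open.
Joint ranges: [-179.16, 179.16], [-48.56, 103.87], [-65.8, 70.77], [-126.05, 130.52], [-82.76, 87.17], [-180, 180]. Speed limits (degrees/s): [127.2, 127.2, 147.25, 180, 180, 180].

## Interface

Orientations are given as [roll, pitch, yaw] about the fixed x, y, z axes, in that order (R = Rz(yaw) Ry(pitch) Rx(roll)).
In Python, from workcell import bot gives the robot as it stands.
- The arm moves only by the shell command python3 -m jog 'ROWS' [FORCE]. ROWS is JSON, a list of rows, each a list of 7 numbers: the closure, from 0 (fully open) to 1 (shut), then the shift along the world's x, y, z in units of 25 mm (1.0 is 25 mm), then the turn, a rotation vector about the world's x, y, z in units of 5 degrees (1.0 is 5 degrees). A call has 1 to 5 rows; each row is the pose to reach, as a shift and turn from the pose commanded when the call began; what a row does not reach only later rows make up. A row lasts 1/10 s, in which the tool goes at most 50 mm and 8.59 degrees, less where a joint would pass 70% of its speed; a pose out of reach is approached as far as the arm can. A call with a gripper value outside its range is refused whole. The fingers move at their own pace and stop on an object; FORCE is the grip in N (left out, the last holds). Time passes only in rows, so rows that repeat a pose let the fingers close. It gives the time, the measured TCP pose, the force and the opening at its end, in the units of the state.
- bot.get_obs(): the state, without advancing time (a new reading comes with each control period).
- bot.camera(name): name is "side" or "top" or "wrist"; returns (picture, depth): 384x512x3 uint8, red, green, blue; 384x512 float32, m along the optical axis (not along the pixel's ray), 0 where there is no reading.
- bot.camera_model(name): a dict with "fx", "fy", "cx", "cy" (pixels), "k1" (the pictures are not rectified: a ray, as slopes to the right and down, at radius r is drawn at 1 + k1 r^2 times it, then the intrinsics apply), "rvec" (rotation vector, rad) and "tvec" (3), from world to camera coordinates, as OpenCV has them; the wrist camera has in their place "tool_from_camera" (4x4, takes a point from camera to tool coordinates, whose origin is the TCP and whose axes are the tool frame's). Camera axes: x right, y down, z forward; pixel columns grow to the right and rows downward; lengths in m; the calibration is good to about 2 mm. A picture is of the moment at which its call begins: read the wrist's pose just before it. camera_model takes no time and is no camera call.
- bot.job_done(): hands the job in, once; it reports no verdict.
Trained networks look in the newest picture that a camera, given by its name, has taken for a name from the list of things; names that differ only in an ending like _2 or _b are one class to them, and where a whole thing is asked for, a point or a joint stands for the part that bears it (a point fixed in the world has none). Each returns a list of dicts, best first, with "conf" (0 to 1); they miss things now and then, are a little off and sometimes report something else, mostly with a low value. They report only what shows in the picture. A call takes as long as a camera call. They do not tell look-alikes from the thing itself.
- bot.regions_of(camera, label): "pixels" (384x512 bool, what is visible of it) and "point" ([row, column] in pixels, amid what is visible of it).
The state is a dict: "time": time; "q": joint angles; "qd": joint speeds; "joint_efforts": joint torques, N m; "ee_pos": TCP position; "tcp_rot": TCP orientation; "wrist_force": force on the tool from outside, world axes, zero at the start; "torque": the same for the moment, N m; "opening": finger opening in m.
Only numpy, scipy, OpenCV 4.12 (cv2) and the standard library are available. Lean on these libraries where they do the work, as an engineer would, in place of code of your own. Each camera call takes 0.05 s, during which the arm holds its last target. There are 200 camera calls.

## Task

The banding machine has run out of paper strapping. Lift the full roll (the one with the larger outside diameter) up and off its hook on the two-armed stand, and hang it on the machine's empty spindle, well on behind the upturned tip, so that it hangs there freely and still. Leave the smaller, part-used roll hanging on its own hook.

Things in the scene. Friction and masses are not known exactly. Their poses are not given: they have to be found in the camera images.
- roll_full: Full roll of off-white paper strapping, brown card core, 0.3-0.5 kg: rigid ring, 150 mm outside diameter, 70 mm hole, 32 mm wide. Hangs by its hole near the middle of either stand hook. Origin at its centre, x along its axis (along the hook). Hanging, its centre is 28 mm below the hook's centreline; hook's upper side is 40 mm below roll's top. Pinch across its 32 mm width at the top, from above.
- roll_part: Part-used roll, the same paper, hole and width but 110 mm outside diameter, hanging on the stand's other hook. To be left there. Origin at its centre, x along its axis.
- stand: Fixed dark steel stand, 280 mm wide, open above. Origin on the desk midway between two uprights 180 mm apart along its y. From the top of each a round hook arm, 14 mm thick, runs level along the stand's -x, centreline 160 mm above the desk, for 125 mm, then turns steeply up to a tip 136 mm from the upright; the tip's top is 17 mm above the arm's upper side.
- hook_right (a point): Point on the centreline of the stand's hook at its -y end, 65 mm from the upright; axes as the stand.
- hook_left (a point): Point on the centreline of the stand's hook at its +y end, 65 mm from the upright; axes as the stand.
- machine: Fixed white banding machine, 240 mm long (x), 200 wide, 193 high, grey arch to 251 mm at the far end of its top. Origin on the desk under the middle of its front face, from which a bare steel spindle sticks out along its -x: same size, height and upturned tip as the stand's hooks, lengths counted from the face; grey collar at its root, 44 mm across, 6 mm deep. Nothing above the spindle.
- spindle_mid (a point): Point on the spindle's centreline, 65 mm from the machine's face, about the middle of its level part; axes as the machine. A roll hung here has its centre 28 mm below.
- spindle_tip (a point): Centre of the spindle's upturned end, 136 mm from the face and 17 mm above the centreline.
Things that resemble listed ones, but are neither listed nor needed, are in the scene too. What is shaped like the roll_full but red is not meant.

How it is judged (in metres and radians):
On the way:
1. the full roll is clear of the stand, its hole past the tip of the hook (contact force between roll_full and stand below 0.05 N and (x of roll_full in the frame of stand below -0.15 m or y of roll_full in the frame of stand below -0.2 m or y of roll_full in the frame of stand above 0.2 m)), for 0.2 s.
At the end, for the whole second after the job is handed in: The full roll hangs at rest on the spindle: centre 17 to 110 mm out from the machine's face, within 20 mm sideways of the spindle, 16 to 42 mm below its centreline, axes within 0.35 rad, weight on the machine. The smaller roll still hangs on its hook, within 40 mm of its start (x of roll_full in the frame of spindle_mid between -0.045 and 0.048 m and y of roll_full in the frame of spindle_mid between -0.02 and 0.02 m and z of roll_full in the frame of spindle_mid between -0.042 and -0.016 m and angle between the x axis of roll_full and the x axis of machine, either way round below 0.35 rad and contact force between roll_full and machine above 1 N and linear speed of roll_full below 0.04 m/s and angular speed of roll_full below 0.6 rad/s and distance of roll_part from where it was at the start of the episode below 0.04 m and contact force between roll_part and stand above 0.5 N); the robot touches nothing.
It fails at once if the smaller roll is knocked off its hook (height (world z) of roll_part below 0.1 m or distance of roll_part from where it was at the start of the episode above 0.07 m).
It also fails if it takes over 53 s, if anything falls off the work surface, if the arm or the gripper's body presses on something with over 40 N, if the wrist force passes 120 N, or if a joint passes its speed limit or range.

## Working session

There is one attempt and no reset: what is moved stays moved. The work goes in short steps, Python scripts to look and compute and a shell command to move; the robot and the scene stay as the last step left them, time stands still between calls to the robot, and variables do not carry over. Pictures are saved under pics/ and viewed, about 8 in all and at most 12, crops included, and the job is handed in when it is done.

```bash
mkdir -p pics; cat > h.py <<'E'
import numpy as np, cv2
from scipy.spatial.transform import Rotation as R
from workcell import bot
def world(cam, depth, mask, obs=None):
    m=bot.camera_model(cam); v,u=np.nonzero(mask&(depth>0)); z=depth[v,u].astype(float)
    K=np.array([[m['fx'],0,m['cx']],[0,m['fy'],m['cy']],[0,0,1]])
    p=cv2.undistortPoints(np.c_[u,v].astype(float)[:,None],K,np.array([m['k1'],0,0,0.]))[:,0]
    P=np.c_[p*z[:,None],z]
    if cam=='wrist':
        T=np.array(m['tool_from_camera']); P=P@T[:3,:3].T+T[:3,3]
        return P@R.from_euler('xyz',obs['tcp_rot'],degrees=True).as_matrix().T+np.array(obs['ee_pos'])
    Rm=R.from_rotvec(np.ravel(m['rvec'])).as_matrix()
    return (P-np.ravel(m['tvec']))@Rm
E
python3 - <<'E'
from h import *
print(bot.get_obs())
ims=[]
for c in ['side','top']:
    im,d=bot.camera(c); ims.append(im); np.savez(f'{c}.npz',im=im,d=d)
    for l in ['roll_full','roll_part','stand','machine','hook_left','spindle_mid']:
        for r in bot.regions_of(c,l):
            P=world(c,d,r['pixels']); 
            print(c,l,round(r['conf'],2),[int(x) for x in r['point']],r['pixels'].sum(),len(P) and np.percentile(P,[2,50,98],axis=0).round(3).tolist())
    cv2.imwrite(f'pics/{c}1.png',im[:,:,::-1])
E
```

```text
{'time': 0.0, 'q': array([6.72660781e+01, 5.01018429e+00, 1.00337540e+01, 9.50981558e+01,
       8.79124279e-04, 9.00022414e+01]), 'qd': array([-0.0180455 ,  0.0074345 , -0.04374935,  0.02335481,  0.04259352,
       -0.04880939]), 'joint_efforts': array([ 5.10048358e-04, -5.20389891e+01,  4.64798570e+01,  1.63276959e-02,
        4.00787167e-05,  6.63913127e-06]), 'ee_pos': array([0.21245798, 0.50706503, 0.23058557]), 'tcp_rot': array([-8.99991238e+01,  7.45861358e-02,  6.72638367e+01]), 'wrist_force': array([ 0.59966654, -0.01884558,  0.14136654]), 'torque': array([-0.02452335, -0.1058151 ,  0.03389181]), 'opening': 0.08539894673769387}
side roll_full 0.93 [142, 232] 490 [[0.509, 0.296, 0.065], [0.532, 0.325, 0.176], [0.562, 0.434, 0.206]]
side roll_full 0.84 [125, 154] 1104 [[0.291, 0.602, 0.01], [0.357, 0.623, 0.088], [0.429, 0.654, 0.149]]
side roll_part 0.57 [179, 238] 418 [[0.454, 0.145, 0.097], [0.474, 0.169, 0.166], [0.499, 0.237, 0.187]]
side stand 0.56 [191, 247] 3015 [[0.425, 0.132, 0.001], [0.531, 0.226, 0.014], [0.648, 0.428, 0.169]]
side machine 0.96 [307, 401] 12354 [[0
[... 514 characters left out ...]
9, 243] 342 [[0.46, 0.154, 0.113], [0.484, 0.201, 0.18], [0.509, 0.247, 0.19]]
top roll_part 0.51 [150, 417] 6225 [[0.517, -0.475, 0.021], [0.647, -0.333, 0.192], [0.791, -0.21, 0.25]]
top stand 0.82 [190, 225] 3206 [[0.428, 0.142, 0.001], [0.538, 0.277, 0.014], [0.645, 0.403, 0.171]]
top stand 0.25 [184, 194] 532 [[0.512, 0.3, 0.014], [0.541, 0.358, 0.193], [0.576, 0.433, 0.209]]
top machine 0.59 [149, 419] 6211 [[0.516, -0.476, 0.028], [0.646, -0.332, 0.192], [0.788, -0.209, 0.25]]
top hook_left 0.87 [186, 228] 3171 [[0.431, 0.139, 0.006], [0.54, 0.276, 0.015], [0.643, 0.403, 0.172]]
top spindle_mid 0.95 [149, 413] 6078 [[0.519, -0.466, 0.049], [0.647, -0.332, 0.192], [0.788, -0.21, 0.25]]
```

View pics/side1.png

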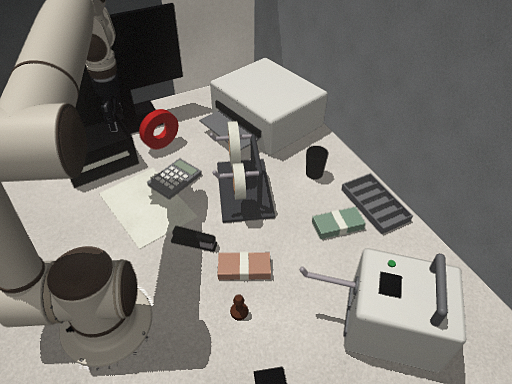

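View pics/top1.png

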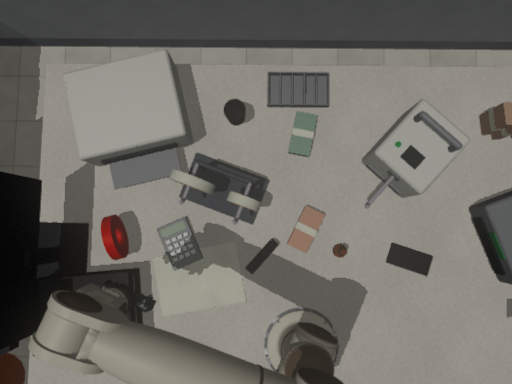

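The side picture shows the full roll at about (row 142, col 235), the part roll at (180, 238), the red decoy at (130, 158) and the spindle running from (285, 358) to (270, 303). In the top view the full roll is at about (182, 192), the part roll at (200, 243) and the spindle tip at (205, 369). Next I fit the geometry.

```bash
cat > fit.py <<'E'
from h import *
A=np.ones((384,512),bool)
C={c:world(c,np.load(c+'.npz')['d'],A) for c in ['side','top']}
def box(P): 
    r=cv2.minAreaRect((P[:,:2]*1000).astype(np.float32)); return np.round(r[0],1),np.round(r[1],1),round(r[2],1)
def line(P):
    v=cv2.fitLine((P[:,:2]*1000).astype(np.float32),cv2.DIST_HUBER,0,.01,.01).ravel(); return v.round(3),round(float(np.degrees(np.arctan2(v[1],v[0]))),1)
for c,P in C.items():
    X,Y,Z=P.T
    M=(X>.48)&(X<.82)&(Y<-.17)&(Y>-.53)
    top=P[M&(Z>.187)&(Z<.199)]; print(c,'machine top',len(top),box(top),np.median(top[:,2]).round(4))
    sp=P[(X>.36)&(X<.56)&(Y<-.1)&(Y>-.35)&(Z>.14)&(Z<.186)]; print(' spindle',len(sp),line(sp),sp.min(0).round(3),sp.max(0).round(3))
    im=np.load(c+'.npz')['im'].reshape(-1,3).astype(int)
    f=(X>.45)&(X<.63)&(Y>.26)&(Y<.46)&(Z>.19); print(' full top',f.sum(),box(P[f]),line(P[f]),np.percentile(Z[f],98).round(4))
    f=(X>.42)&(X<.55)&(Y>.11)&(Y<.27)&(Z>.165); print(' part top',f.sum(),box(P[f]),line(P[f]),np.percentile(Z[f],98).round(4))
    f=(X>.38)&(X<.7)&(Y>.1)&(Y<.46)&(Z>.008)&(Z<.02)&(im.max(1)<90); print(' base',f.sum(),box(P[f]))
    f=(X>.38)&(X<.7)&(Y>.1)&(Y<.46)&(Z>.14)&(Z<.19)&(im.max(1)<130); print(' arms',f.sum(),box(P[f]))
E
python3 fit.py
```

```text
side machine top 6720 (array([ 663.4, -354.4]), array([198.6, 237.7]), 48.1) 0.1929
 spindle 437 (array([   0.54 ,   -0.841,  512.223, -228.972], dtype=float32), -57.3) [ 0.467 -0.35   0.141] [ 0.56  -0.178  0.186]
 full top 172 (array([543.8, 361.6]), array([94.5, 32.2]), 70.0) (array([3.29000e-01, 9.44000e-01, 5.41700e+02, 3.56919e+02], dtype=float32), 70.8) 0.2073
 part top 295 (array([487.2, 196.2]), array([126.1,  82.5]), 9.0) (array([ 9.33000e-01, -3.61000e-01,  4.74548e+02,  1.96557e+02],
      dtype=float32), -21.1) 0.188Traceback (most recent call last):
  File "fit.py", line 16, in <module>
    f=(X>.38)&(X<.7)&(Y>.1)&(Y<.46)&(Z>.008)&(Z<.02)&(im.max(1)<90); print(' base',f.sum(),box(P[f]))
      ~~~~~~~~~~~~~~~~~~~~~~~~~~~~~~~~~~~~~~~~~~~~~~^^~~~~~~~~~~~~~
ValueError: operands could not be broadcast together with shapes (195805,) (196608,)
```

```bash
sed -i "s/im=np.load(c+'.npz')\['im'\].reshape(-1,3).astype(int)/g=np.load(c+'.npz'); im=g['im'][g['d']>0].astype(int)/" fit.py
cat >> fit.py <<'E'
    a=np.radians(-41.9); ex=np.array([np.cos(a),np.sin(a)]); ey=np.array([-ex[1],ex[0]])
    q=P[:,:2]-np.array([.574,-.274]); x=q@ex; y=q@ey
    f=(x<-.012)&(x>-.12)&(abs(y)<.03)&(Z>.13); b=np.polyfit(x[f],y[f],1); t=(x<-.12)&(x>-.16)&(abs(y)<.03)&(Z>.13)
    print(' spindle fit',f.sum(),b.round(4),np.percentile(Z[f],[5,50,97]).round(4),'tip x min',x[t].min().round(4),'ztop',Z[t].max().round(4))
E
python3 fit.py
```

```text
side machine top 6720 (array([ 663.4, -354.4]), array([198.6, 237.7]), 48.1) 0.1929
 spindle 437 (array([   0.54 ,   -0.841,  512.223, -228.972], dtype=float32), -57.3) [ 0.467 -0.35   0.141] [ 0.56  -0.178  0.186]
 full top 172 (array([543.8, 361.6]), array([94.5, 32.2]), 70.0) (array([3.29000e-01, 9.44000e-01, 5.41700e+02, 3.56919e+02], dtype=float32), 70.8) 0.2073
 part top 295 (array([487.2, 196.2]), array([126.1,  82.5]), 9.0) (array([ 9.33000e-01, -3.61000e-01,  4.74548e+02,  1.96557e+02],
      dtype=float32), -21.1) 0.188
 base 2044 (array([551.4, 274.9]), array([307.8, 321.4]), 8.2)
 arms 450 (array([538.3, 324.7]), array([380.9, 191. ]), 56.6)
 spindle fit 264 [ 0.0037 -0.0016] [0.1592 0.1656 0.1696] tip x min -0.1397 ztop 0.1873
top machine top 4057 (array([ 663., -353.]), array([196.9, 238.1]), 48.1) 0.1927
 spindle 286 (array([ 3.80000e-01, -9.25000e-01,  5.21326e+02, -2.50365e+02],
      dtype=float32), -67.7) [ 0.468 -0.348  0.14 ] [ 0.56  -0.178  0.186]
 full top 303 (array([546.5, 370.3]), array([98.4, 32. ]), 70.2) (array([3.28000e-01, 9.45000e-01, 5.45177e+02, 3.66948e+02], dtype=float32), 70.9) 0.2101
 part top 373 (array([486.7, 199.3]), array([121.4,  85.8]), 10.0) (array([ 9.39000e-01, -3.43000e-01,  4.83884e+02,  2.01800e+02],
      dtype=float32), -20.1) 0.1898
 base 2305 (array([506. , 326.2]), array([349.1, 276.9]), 67.7)
 arms 886 (array([539.9, 327.4]), array([378.2, 189.1]), 55.6)
 spindle fit 147 [0.0061 0.0007] [0.1598 0.1648 0.1701] tip x min -0.1422 ztop 0.1883
```

Measured: machine yaw is about -42°, spindle_mid about (0.526, -0.231) and z 0.160. The roll_full centre is about (0.545, 0.366), with its top at 0.2075 and its axis at yaw -20°. Sizes match the given values. I move above the roll with the jaws along -20°.

```bash
python3 -m jog '[[0,1.4,-0.6,1.2,0,0,-1.7],[0,2.8,-1.2,2.4,0,0,-3.4],[0,4.2,-1.8,2.8,0,0,-5.1],[0,5.6,-2.4,2.8,0,0,-6.8],[0,7,-3,2.8,0,0,-8.5]]' 40
python3 -m jog '[[0,1.4,-0.6,0,0,0,-1.7],[0,2.8,-1.2,0,0,0,-3.4],[0,4.2,-1.8,0,0,0,-5.1],[0,5.6,-2.3,0,0,0,-6.8],[0,6.3,-2.65,0,0,0,-8.5]]'
python3 -m jog '[[0,0,0,0,0,0,-0.45],[0,0,0,0,0,0,-0.45],[0,0,0,0,0,0,-0.45]]'
cat > look.py <<'E'
from h import *
import sys
o=bot.get_obs(); im,d=bot.camera('wrist'); cv2.imwrite(f'pics/{sys.argv[1]}.png',im[:,:,::-1])
P=world('wrist',d,np.ones_like(d,bool),o); np.savez('wrist.npz',P=P,im=im,d=d)
print(o['time'],o['ee_pos'].round(4),o['tcp_rot'].round(2),o['wrist_force'].round(2),o['opening'])
E
python3 look.py w1; python3 - <<'E'
from h import *
P=np.load('wrist.npz')['P'];X,Y,Z=P.T
for z in (.185,.192,.198):
    f=(X>.45)&(X<.63)&(Y>.26)&(Y<.46)&(Z>z)&(Z<.215); r=cv2.minAreaRect((P[f,:2]*1000).astype(np.float32)); print(z,f.sum(),r,np.percentile(Z[f],98))
E
```

```text
time: 1.2
ee_pos: [0.389, 0.4317, 0.3019]
tcp_rot: [-90.0, -0.1, 24.4]
wrist_force: [-0.1, 0.2, -0.4]
opening: 0.0854
time: 1.7
ee_pos: [0.5475, 0.3647, 0.3003]
tcp_rot: [-90.0, 0.0, -18.2]
wrist_force: [-0.8, 1.1, 0.5]
opening: 0.0853
time: 2.0
ee_pos: [0.5449, 0.3661, 0.3013]
tcp_rot: [-90.0, 0.0, -19.9]
wrist_force: [-0.8, 0.6, 0.9]
opening: 0.0855
2.0 [0.5449 0.3661 0.3013] [-9.000e+01  1.000e-02 -1.989e+01] [-0.82  0.63  0.9 ] 0.08551818085903784
0.185 5008 ((521.99072265625, 380.64422607421875), (107.41450500488281, 87.76985168457031), 70.25032043457031) 0.2079643765018239
0.192 4398 ((548.129638671875, 371.1040344238281), (92.46409606933594, 32.107627868652344), 70.2601089477539) 0.20801401682090292
0.198 3549 ((548.154052734375, 371.2606506347656), (74.1695785522461, 32.04777145385742), 70.2601089477539) 0.208107891829873
```

View pics/w1.png

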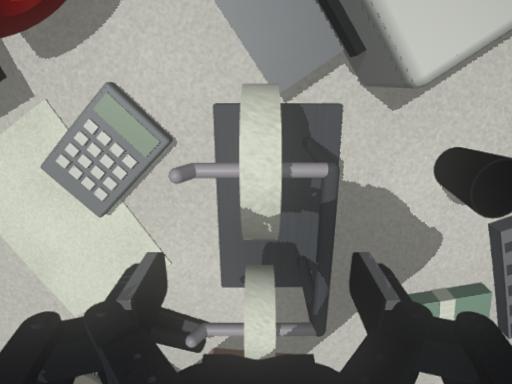

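Wrist view: the full roll is at columns 242–281, rows 85–240, midway between upright and hook tip. The part roll is below it at rows 265–355. Refined centre is (0.548, 0.371), top 0.208, yaw -19.7°. I descend and grip.

```bash
python3 -m jog '[[0,0.12,0.2,-1.2,0,0,0],[0,0.12,0.2,-2.5,0,0,0],[0,0.12,0.2,-3.7,0,0,0],[0,0.12,0.2,-4.6,0,0,0],[0,0.12,0.2,-5.05,0,0,0]]'
python3 -m jog '[[0,0,0,0,0,0,0],[0.8,0,0,0,0,0,0],[0.8,0,0,0,0,0,0],[0.8,0,0,0,0,0,0],[0.8,0,0,0,0,0,0]]' 60
python3 -m jog '[[0.8,0,0,0,0,0,0],[0.8,0,0,0,0,0,0],[0.8,0,0,0,0,0,0]]'
```

```text
time: 2.55
ee_pos: [0.5468, 0.371, 0.173]
tcp_rot: [-90.1, 0.1, -19.9]
wrist_force: [0.0, -1.3, -0.4]
opening: 0.0857
time: 3.05
ee_pos: [0.5483, 0.3713, 0.1761]
tcp_rot: [-89.9, -0.0, -20.0]
wrist_force: [-4.1, -1.4, 4.3]
opening: 0.0312
time: 3.35
ee_pos: [0.5483, 0.3713, 0.1761]
tcp_rot: [-89.9, -0.0, -20.0]
wrist_force: [-1.2, 0.3, 5.0]
opening: 0.031
```

```bash
python3 -m jog '[[0.8,0,0,0.2,0,0,0],[0.8,0,0,0.5,0,0,0],[0.8,0,0,0.8,0,0,0],[0.8,0,0,1.15,0,0,0],[0.8,0,0,1.45,0,0,0]]' 80
python3 -m jog '[[0.8,0,0,0,0,0,0],[0.8,0,0,0,0,0,0]]'
python3 - <<'E'
from h import *
im,d=bot.camera('side'); cv2.imwrite('pics/s2.png',cv2.resize(im[60:240,120:360,::-1],None,fx=3,fy=3,interpolation=2))
P=world('side',d,np.ones_like(d,bool));X,Y,Z=P.T
E
```

```text
time: 3.85
ee_pos: [0.5481, 0.371, 0.2121]
tcp_rot: [-90.0, -0.0, -20.0]
wrist_force: [0.3, -0.2, -4.9]
opening: 0.0308
time: 4.05
ee_pos: [0.5482, 0.3711, 0.2114]
tcp_rot: [-90.0, -0.0, -20.0]
wrist_force: [0.4, 0.1, -4.5]
opening: 0.0306
```

View pics/s2.png

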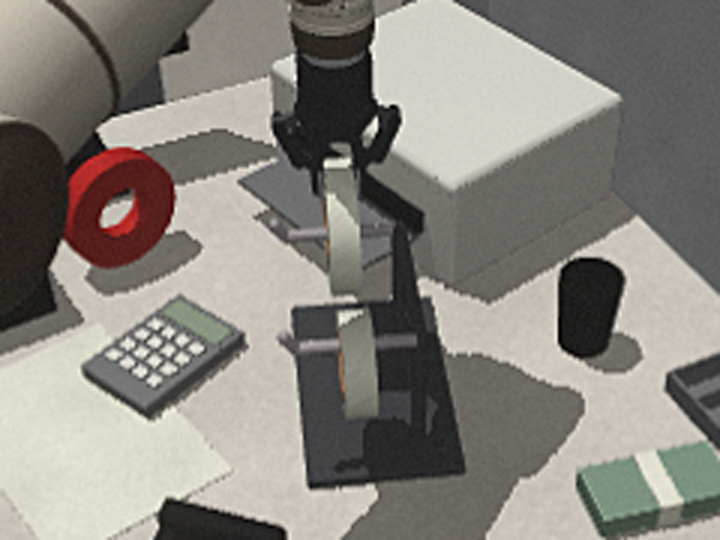

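The roll is held in the jaws with about 4.5 N of weight, and its hole (around (232, 345) in the crop) surrounds the hook with free space. I withdraw it along stand -x.

```bash
python3 -m jog '[[0.8,-0.3,0.11,0,0,0,0],[0.8,-0.8,0.29,0,0,0,0],[0.8,-1.4,0.51,0,0,0,0],[0.8,-2.0,0.73,0,0,0,0],[0.8,-2.6,0.95,0,0,0,0]]'
python3 -m jog '[[0.8,-0.6,0.22,0,0,0,0],[0.8,-1.2,0.44,0,0,0,0],[0.8,-1.7,0.62,0,0,0,0],[0.8,-2.0,0.73,0,0,0,0],[0.8,-2.1,0.76,0,0,0,0]]'
python3 -m jog '[[0.8,0,0,0.5,0,0,0],[0.8,0,0,1.5,0,0,0],[0.8,0,0,3,0,0,0],[0.8,0,0,4.5,0,0,0],[0.8,0,0,5.6,0,0,0]]'
python3 -m jog '[[0.8,0,0,0,0,0,0],[0.8,0,0,0,0,0,0]]'
```

```text
time: 4.6
ee_pos: [0.4813, 0.3954, 0.2115]
tcp_rot: [-90.0, -0.0, -19.9]
wrist_force: [-1.1, 0.7, -4.5]
opening: 0.0312
time: 5.1
ee_pos: [0.4297, 0.4142, 0.2115]
tcp_rot: [-90.0, -0.0, -19.9]
wrist_force: [1.1, 0.6, -4.1]
opening: 0.0309
time: 5.6
ee_pos: [0.431, 0.4132, 0.3547]
tcp_rot: [-89.9, -0.1, -20.0]
wrist_force: [-0.5, 0.3, -4.4]
opening: 0.0309
time: 5.8
ee_pos: [0.4313, 0.4139, 0.351]
tcp_rot: [-90.0, -0.0, -20.0]
wrist_force: [0.5, 0.6, -5.3]
opening: 0.0309
```

```bash
python3 -m jog '[[0.8,0,-0.5,0,0,0,-0.1],[0.8,0,-1.5,0,0,0,-0.4],[0.8,0,-3,0,0,0,-0.7],[0.8,0,-4.5,0,0,0,-1],[0.8,0,-6,0,0,0,-1.3]]'
python3 -m jog '[[0.8,0,-1.5,0,0,0,-0.3],[0.8,0,-3,0,0,0,-0.6],[0.8,0,-4.5,0,0,0,-0.9],[0.8,0,-6,0,0,0,-1.2],[0.8,0,-7.5,0,0,0,-1.5]]'
python3 -m jog '[[0.8,0,-1.5,0,0,0,-0.3],[0.8,0.05,-3,0,0,0,-0.6],[0.8,0.05,-4.5,0,0,0,-0.9],[0.8,0.05,-6,0,0,0,-1.2],[0.8,0.05,-7.5,0,0,0,-1.5]]'
python3 -m jog '[[0.8,0,-0.8,0,0,0,-0.1],[0.8,0,-1.3,0,0,0,-0.1],[0.8,0,-1.5,0,0,0,-0.1],[0.8,0,-1.5,0,0,0,-0.1]]'
python3 -m jog '[[0.8,0,0,-1,0,0,0],[0.8,0,0,-2.2,0,0,0],[0.8,0,0,-3.6,0,0,0],[0.8,0,0,-4.8,0,0,0],[0.8,0,0,-5.6,0,0,0]]'
python3 -m jog '[[0.8,0,0,0,0,0,0],[0.8,0,0,0,0,0,0]]'
python3 - <<'E'
from h import *
o=bot.get_obs(); print(o['ee_pos'],o['tcp_rot'])
a=np.radians(-41.8); ex=np.array([np.cos(a),np.sin(a)]); ey=np.array([-ex[1],ex[0]])
for c in ['side','top']:
    im,d=bot.camera(c); 
    if c=='side': cv2.imwrite('pics/s3.png',cv2.resize(im[150:360,230:490,::-1],None,fx=2.8,fy=2.8,interpolation=2))
    for r in bot.regions_of(c,'roll_full'):
        P=world(c,d,r['pixels']); q=P[:,:2]-[.574,-.274]
        Q=np.c_[q@ex,q@ey,P[:,2]]; print(c,r['conf'],r['point'],len(P),np.percentile(Q,[2,50,98],axis=0).round(4).tolist())
        print(cv2.minAreaRect((P[P[:,2]>np.percentile(P[:,2],98)-.02,:2]*1000).astype(np.float32)))
E
```

```text
time: 6.3
ee_pos: [0.4301, 0.2621, 0.3489]
tcp_rot: [-90.2, 0.1, -26.5]
wrist_force: [2.1, -0.4, -4.9]
opening: 0.0311
time: 6.8
ee_pos: [0.4299, 0.0746, 0.3493]
tcp_rot: [-90.1, 0.1, -34.1]
wrist_force: [0.3, 0.8, -4.7]
opening: 0.0308
time: 7.3
ee_pos: [0.4311, -0.1129, 0.3493]
tcp_rot: [-90.1, 0.1, -41.6]
wrist_force: [0.8, 1.1, -4.3]
opening: 0.0306
time: 7.7
ee_pos: [0.4317, -0.1487, 0.3505]
tcp_rot: [-90.0, 0.1, -42.0]
wrist_force: [0.2, -0.6, -4.9]
opening: 0.0308
time: 8.2
ee_pos: [0.4312, -0.1472, 0.2088]
tcp_rot: [-90.0, 0.1, -41.9]
wrist_force: [-0.3, -0.4, -3.6]
opening: 0.0307
time: 8.4
ee_pos: [0.4318, -0.1479, 0.2119]
tcp_rot: [-90.0, -0.0, -41.9]
wrist_force: [0.5, -0.4, -3.4]
opening: 0.0305
[ 0.43184288 -0.14793938  0.21189753] [-8.99904981e+01 -5.18003357e-03 -4.19146304e+01]
side 0.83 [267.9, 277.3] 923 [[-0.2061, -0.076, 0.0987], [-0.188, -0.0435, 0.2177], [-0.1742, 0.0399, 0.2445]]
((421.7680358886719, -157.8217315673828), (78.23829650878906, 33.456912994384766), 48.059932708740234)
top 0.69 [213.0, 349.2] 404 [[-0.2071, -0.0612, 0.1075], [-0.2015, 0.0347, 0.2105], [-0.1762, 0.0707, 0.2429]]
((433.28704833984375, -143.64036560058594), (92.54999542236328, 36.286312103271484), 50.59449005126953)
top 0.58 [238.1, 116.5] 983 [[-0.8047, 0.473, 0.0069], [-0.7589, 0.533, 0.1145], [-0.7163, 0.5919, 0.1512]]
((362.5422058105469, 635.3833618164062), (104.96060943603516, 35.825862884521484), 15.534446716308594)
```

View pics/s3.png

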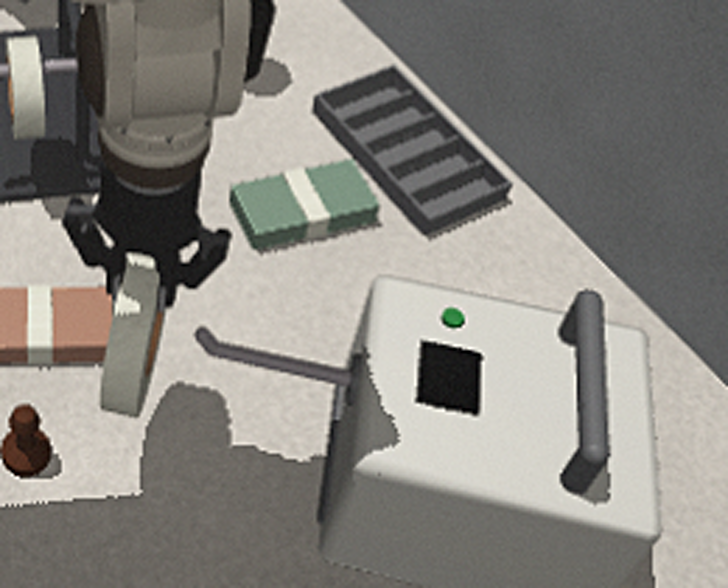

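The roll hangs upright in front of the tip (crop: roll at col 130, tip at (335, 205)). In the machine frame its centre is about x -0.190, y -0.002, z 0.169. I insert 115 mm, then lower it.

```bash
python3 -m jog '[[0.8,0.15,-0.13,0,0,0,0],[0.8,0.45,-0.4,0,0,0,0],[0.8,0.85,-0.76,0,0,0,0],[0.8,1.25,-1.12,0,0,0,0],[0.8,1.65,-1.48,0,0,0,0]]'
python3 -m jog '[[0.8,0.4,-0.36,0,0,0,0],[0.8,0.8,-0.72,0,0,0,0],[0.8,1.2,-1.08,0,0,0,0],[0.8,1.6,-1.43,0,0,0,0],[0.8,1.78,-1.59,0,0,0,0]]'
python3 -m jog '[[0.8,0,0,-0.3,0,0,0],[0.8,0,0,-0.6,0,0,0],[0.8,0,0,-0.9,0,0,0],[0.8,0,0,-1.1,0,0,0],[0.8,0,0,-1.3,0,0,0]]'
python3 -m jog '[[0.8,0,0,0,0,0,0],[0.8,0,0,0,0,0,0]]'
python3 - <<'E'
from h import *
im,d=bot.camera('side'); cv2.imwrite('pics/s4.png',cv2.resize(im[150:360,230:490,::-1],None,fx=2.8,fy=2.8,interpolation=2))
E
```

```text
time: 9.1
ee_pos: [0.4741, -0.1868, 0.211]
tcp_rot: [-90.0, 0.0, -42.0]
wrist_force: [-0.1, 0.3, -4.5]
opening: 0.0306
time: 9.6
ee_pos: [0.5186, -0.2267, 0.2104]
tcp_rot: [-90.0, 0.0, -42.0]
wrist_force: [0.4, -0.7, -5.7]
opening: 0.0309
time: 10.1
ee_pos: [0.5173, -0.2252, 0.1783]
tcp_rot: [-90.0, 0.0, -42.0]
wrist_force: [-0.3, -1.0, -4.3]
opening: 0.0308
time: 10.3
ee_pos: [0.5175, -0.2254, 0.179]
tcp_rot: [-90.0, -0.0, -42.0]
wrist_force: [-0.3, 0.8, -4.7]
opening: 0.0309
```

View pics/s4.png

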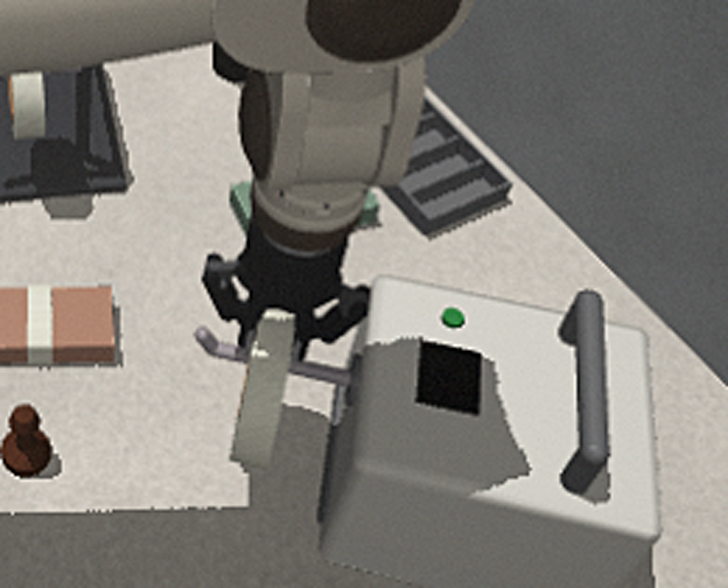

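The roll is threaded on the spindle about mid-way and still carried by the gripper. I lower it until the weight transfers.

```bash
python3 -m jog '[[0.8,0,0,-0.06,0,0,0],[0.8,0,0,-0.12,0,0,0],[0.8,0,0,-0.12,0,0,0],[0.8,0,0,-0.12,0,0,0]]' 40; python3 -m jog '[[0.8,0,0,-0.05,0,0,0],[0.8,0,0,-0.05,0,0,0],[0.8,0,0,-0.05,0,0,0]]'
```

```text
time: 10.75
ee_pos: [0.5177, -0.2255, 0.1762]
tcp_rot: [-90.0, -0.0, -42.0]
wrist_force: [-0.6, -0.4, -0.1]
opening: 0.0309
time: 11.05
ee_pos: [0.5177, -0.2256, 0.1761]
tcp_rot: [-90.0, -0.1, -42.0]
wrist_force: [-2.7, 1.7, 7.6]
opening: 0.0309
```

```bash
python3 -m jog '[[0.8,0,0,0.05,0,0,0],[0.7,0,0,0.05,0,0,0],[0.55,0,0,0.05,0,0,0],[0.4,0,0,0.05,0,0,0],[0.3,0,0,0.05,0,0,0]]' 20; python3 -m jog '[[0.3,0,0,0,0,0,0],[0.3,0,0,0,0,0,0],[0.3,0,0,0,0,0,0]]'
```

```text
time: 11.55
ee_pos: [0.5176, -0.2255, 0.1757]
tcp_rot: [-90.0, 0.0, -42.0]
wrist_force: [0.5, -0.3, 0.2]
opening: 0.0596
time: 11.85
ee_pos: [0.5176, -0.2255, 0.1758]
tcp_rot: [-90.0, -0.0, -42.0]
wrist_force: [0.1, 0.0, 0.0]
opening: 0.0599
```

```bash
python3 -m jog '[[0.3,0,0,0.3,0,0,0],[0.3,0,0,0.8,0,0,0],[0.3,0,0,1.6,0,0,0],[0.3,0,0,2.8,0,0,0],[0.3,0,0,4,0,0,0]]'; python3 -m jog '[[0.3,-0.3,0.2,1.5,0,0,0],[0.3,-1.5,1,2.5,0,0,0],[0.3,-2.5,2,2.5,0,0,0],[0.3,-4,3,2.5,0,0,0],[0.3,-4,3,2.5,0,0,0]]';python3 -m jog '[[0.3,0,0,0,0,0,0],[0.3,0,0,0,0,0,0],[0.3,0,0,0,0,0,0],[0.3,0,0,0,0,0,0],[0.3,0,0,0,0,0,0]]'
python3 - <<'E'
from h import *
a=np.radians(-41.8); ex=np.array([np.cos(a),np.sin(a)]); ey=np.array([-ex[1],ex[0]])
for k in range(2):
  for c in ['side','top']:
    im,d=bot.camera(c)
    if k: cv2.imwrite(f'pics/{c}5.png',im[:,:,::-1])
    for l in ['roll_full','roll_part']:
      for r in bot.regions_of(c,l):
        P=world(c,d,r['pixels']); q=P[:,:2]-[.574,-.274]
        Q=np.c_[q@ex,q@ey,P[:,2]]; b=cv2.minAreaRect((P[P[:,2]>np.percentile(P[:,2],98)-.015,:2]*1000).astype(np.float32))
        print(c,l,round(r['conf'],2),r['point'],len(P),np.percentile(Q,[2,98],axis=0).round(3).tolist(),np.percentile(P,[2,50,98],axis=0).round(3).tolist(),np.round(b[0]),np.round(b[1]),round(b[2],1))
E
```

```text
time: 12.35
ee_pos: [0.5173, -0.2254, 0.2779]
tcp_rot: [-90.0, -0.0, -42.0]
wrist_force: [0.3, -0.1, 0.4]
opening: 0.0597
time: 12.85
ee_pos: [0.4141, -0.1484, 0.3414]
tcp_rot: [-89.9, -0.2, -41.9]
wrist_force: [-0.5, 0.2, 1.3]
opening: 0.0597
time: 13.35
ee_pos: [0.4179, -0.1508, 0.3378]
tcp_rot: [-90.0, 0.1, -42.0]
wrist_force: [0.1, -0.7, 0.2]
opening: 0.0599
side roll_full 0.81 [286.4, 323.9] 890 [[-0.09, -0.074, 0.101], [-0.059, 0.048, 0.208]] [[0.461, -0.287, 0.101], [0.492, -0.253, 0.191], [0.553, -0.187, 0.208]] [ 518. -225.] [90. 32.] 48.4
side roll_full 0.8 [136.4, 161.7] 510 [[-0.801, 0.465, -0.001], [-0.714, 0.588, 0.082]] [[0.291, 0.597, -0.001], [0.363, 0.622, 0.041], [0.43, 0.679, 0.082]] [272. 272.] [789. 129.] 75.8
side roll_part 0.73 [184.0, 240.3] 486 [[-0.449, 0.238, 0.011], [-0.349, 0.48, 0.189]] [[0.452, 0.144, 0.011], [0.476, 0.172, 0.163], [0.563, 0.391, 0.189]] [432.  53.] [369.  32.] 70.2
top roll_full 0.67 [239.2, 116.9] 974 [[-0.81, 0.473, 0.003], [-0.717, 0.592, 0.152]] [[0.295, 0.603, 0.003], [0.361, 0.628, 0.115], [0.429, 0.666, 0.152]] [364. 635.] [93.
[... 789 characters left out ...]
7 [[-0.409, 0.24, 0.098], [-0.35, 0.322, 0.188]] [[0.454, 0.145, 0.098], [0.474, 0.168, 0.166], [0.499, 0.238, 0.188]] [484. 198.] [70. 31.] 69.2
top roll_full 0.83 [238.3, 116.3] 970 [[-0.805, 0.473, 0.013], [-0.716, 0.59, 0.152]] [[0.296, 0.603, 0.013], [0.362, 0.628, 0.115], [0.429, 0.659, 0.152]] [362. 636.] [92. 35.] 15.1
top roll_full 0.61 [190.2, 375.3] 714 [[-0.092, -0.046, 0.068], [-0.06, 0.072, 0.208]] [[0.475, -0.251, 0.068], [0.524, -0.207, 0.182], [0.57, -0.164, 0.208]] [ 488. -202.] [ 79. 123.] 63.0
top roll_part 0.77 [197.3, 247.0] 385 [[-0.411, 0.244, 0.012], [-0.349, 0.341, 0.19]] [[0.457, 0.149, 0.012], [0.484, 0.195, 0.177], [0.509, 0.249, 0.19]] [486. 202.] [74. 32.] 70.0
```

View pics/side5.png

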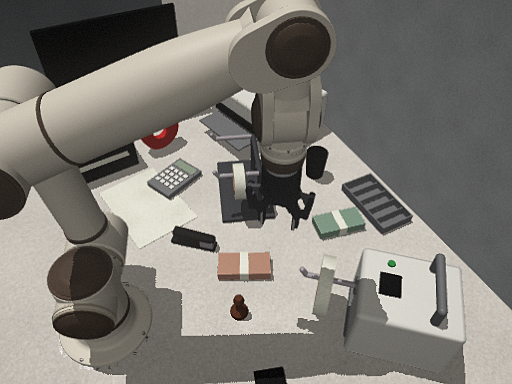

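The full roll hangs on the spindle (row 285, col 325), with its centre about 76 mm from the face, its top at 0.208 and its axes aligned. The part roll (181, 240) has not moved and the gripper is clear, so I hand in.

```bash
python3 -c "
from workcell import bot
print(bot.job_done(), bot.get_obs()['time'])"
```

```text
the job is handed in; nothing more can be done
the job is handed in; nothing more can be done
```

The full roll now hangs on the machine's spindle and the job is handed in; the last clock reading was 13.4 s. I pinched the roll from above, lifted it 36 mm, drew it off past the hook tip and carried it over. I then threaded it 115 mm onto the spindle, lowered it until the gripper no longer carried its weight, let go and backed off.

**Full roll:** in the last side and top pictures its centre is about 76 mm out from the machine's face and within a few mm sideways. Its top is at 0.208 m, so its centre is about 28 mm below the spindle's centreline. Its axis is within about 1° of the spindle's in the clean fits, and it did not move between two successive looks.

**Smaller roll:** it is still on its hook, within about 3 mm of where it started.

**Disagreements:** the network also reported the red look-alike as `roll_full`, which I ignored. A few box fits were spoilt by stray pixels in the region masks, but the extents from the other views agreed. While lowering, I briefly pressed the roll on the spindle with about 8 N, and I eased that before opening the gripper.

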